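# Gather the date-label kit into its tray

### The arm

A 7-joint arm with a two-finger parallel gripper is mounted at the origin on a cart in front of the work surface, level with it; the furniture and walls round the work are solid. World frame = base frame: x ahead of the robot, y to its left, z up, the work surface at z = 0. Lengths are in m, angles in rad, forces in N, time in s.
With the tool pointing down it reaches from about 0.4 to 0.875 m from the base axis. Payload 6.5 kg.
Tool frame: the origin (TCP) lies where the fingers leave the gripper's body, on its centre line; the fingertips stand 73 mm ahead of it and the grasp point (between the pads) lies 54 mm ahead of it; z points along the fingers, y is the line along which they close (so a half turn about z gives the same grasp; the last joint's range is limited). The gripper opens to 85 mm and grips with 20 to 120 N. Pads are 22 mm wide; open, the fingers measure 114 mm over their backs; the gripper's body (76 mm by 85 mm) begins 54 mm behind the grasp point. The pads swing forward as they close: fully open they stand 13 mm farther back than shut.
Start: joints at [1.258, 0.536, -0.004, 1.538, 0.003, 1.067, -0.071], TCP at [0.159, -0.63, 0.304] pointing down, gripper open.
Joint ranges: [-2.7, 2.7], [-0.37, 2.16], [-1.27, 1.26], [0.24, 2.4], [-1.31, 4.45], [0.19, 1.91], [-2.76, 2.76]. Speed limits (rad/s): [2.39, 2.39, 3.14, 3.14, 3.14, 3.14, 3.14].

### API

Orientations are given as a unit quaternion [x, y, z, w].
In Python, from plant import * gives the robot as it stands.
- The arm moves only by the tool send_rows, never from a script. Its argument "moves" is a list that holds one entry, the list of rows, each a list of 5 numbers: the shift along the tool's x, y, z in cm, then the turn about the tool's z in rad, then the finger opening in cm, from 0 to 8.54. In form: [[[dx, dy, dz, turn, fingers], ...]]. A call has 1 to 5 rows; each row is the pose to reach, as a shift and turn from the pose commanded when the call began, along the tool's axes at that moment; what a row does not reach only later rows make up. A row lasts 1/10 s, in which the tool goes at most 50 mm and 8.59 degrees, less where a joint would pass 70% of its speed; a pose out of reach is approached as far as the arm can. A call with a gripper value outside its range is refused whole. The fingers move at their own pace and stop on an object; "newtons" is the grip in N (left out, the last holds). Time passes only in rows, so rows that repeat a pose let the fingers close. It gives the time, the measured TCP pose, the force, the opening and the grip force at its end, in the units of the state.
- observe(): the state, without advancing time (a new reading comes with each control period).
- get_image(name): name is "side" or "top"; returns (picture, depth): 384x512x3 uint8, blue, green, red; 384x512 float32, m along the optical axis (not along the pixel's ray), 0 where there is no reading.
- get_calibration(name): a dict with "K" (3x3 intrinsics, pixels), "distortion" ([k1, k2, p1, p2, k3] as OpenCV has them; the pictures are not rectified), "eye" and "attitude" of the camera in the world. Camera axes: x right, y up, looking along -z (the intrinsics and any distortion apply to the point x, -y, -z); pixel columns grow to the right and rows downward; lengths in m; the calibration is good to about 2 mm. A picture is of the moment at which its call begins. get_calibration takes no time and is no camera call.
- job_done(): hands the job in; it is judged then, once.
The state is a dict: "t": time; "qpos": joint angles; "joint_vel": joint speeds; "joint_efforts": joint torques, N m; "tool_pos": TCP position; "ee_rot": TCP orientation; "contact_force": force on the tool from outside, world axes, zero at the start; "ft_torque": the same for the moment, N m; "opening": finger opening in m; "grasp_force": force on a finger pad.
Only numpy, scipy, OpenCV 4.12 (cv2) and the standard library are available. Lean on these libraries where they do the work, as an engineer would, in place of code of your own. Each camera call takes 0.05 s, during which the arm holds its last target. There are 200 camera calls.

### The job

Pack the date-label kit into its tray: put the green and the orange label roll on the spindle of its own colour, turned so that the notches in its core slip over the ribs and it sits fully down; lay the blue marker centred along the dark grey rest and the probe thermometer in the white rest, head in the two wide rests and probe over the narrow fork. The all-white roll with the plain hole and the white marker with the black cap belong to the next counter: leave them where they lie.

Things in the scene. Friction and masses are not known exactly. Their poses are not given: they have to be found in the camera images.
- green_roll: Roll of pale green day labels, 60 mm across, 33 mm high, standing flat, on a dark green core. Bore 26 mm; two open notches facing each other, 10 mm wide, widen it to 38 mm. Origin: centre of the underside; the notches lie along its +x and -x, z up. 0.09 kg, grip across the outside.
- orange_roll: Roll of pale orange day labels on a strong orange core; same size, bore, notches, origin and axes as the green roll.
- blue_marker: Marker pen lying flat: dark blue barrel, white cap, 138 mm long, 17 to 18 mm thick. Origin: on its axis at mid-length, 9 mm above the table; long axis along y, cap towards -y. 0.03 kg.
- thermometer: Probe thermometer lying flat, 168 mm long: white head 30 mm wide, 60 mm long, 16 mm high, and a thin metal probe. Origin: under the middle of the whole length; +y points along it to the head, which spans y = +24 to +84 mm; the probe runs from there to y = -84 mm. Grip the head across its 30 mm. 0.06 kg.
- green_spindle: Fixed green insert in the kit tray: base 90 x 80 x 10 mm with an upright post, 22 mm across, rounded at its top 40 mm above the origin. Two ribs, 4 mm thick, stand out from the post along +x and -x to 16.5 mm from its axis and end 28 mm above the origin. Origin: centre of the underside, on the post's axis, z up; a seated roll's underside is 10 mm above it.
- orange_spindle: Fixed orange insert in the kit tray with a ribbed post; same shape, size, origin and axes as the green one. The two posts stand 97 mm apart along their x, 84 mm from the middle of the rest beside them; the tray rim is 16 mm above the origin.
- marker_rest: Fixed dark grey insert in the kit tray, 180 x 80 mm, long along x: 6 mm base and two U-shaped rests, 12 mm thick, at x = -45 and +45 mm. Their troughs run along x: floor 14 mm above the origin, 21 mm wide, flaring to 40 mm at 28 mm height. Origin: centre of the underside. The marker lies along x in both rests, either way round, its axis 23 mm above the origin.
- probe_rest: Fixed white insert in the kit tray, 180 x 80 mm, long along x. Two U rests, 10 mm thick, at x = +29 and +79 mm take the thermometer's head: floor 12 mm above the origin, 34 mm wide, flaring to 50 mm at 25 mm height. A narrow fork at x = -60 mm takes the probe. Origin: centre of the underside; a seated thermometer has its own origin above it and its +y along +x.
- plain_roll: Look-alike, stays: all-white roll, 60 mm across, 32 mm high, with a plain round hole and no notches. Origin: centre of the underside.
- white_marker: Look-alike, stays: marker with a white barrel and black cap, 138 mm long, 18 mm thick. Origin: under its middle; long axis along y.
There are look-alikes about, which are no part of the job. What is shaped like the green_roll but pink is not meant.

How it is judged:
By the outcome, as a careful person would: the job done as asked, in the order asked, and still so for the second after the job is handed in, with the robot touching nothing.
It also fails if it takes over 102 s, if anything falls off the work surface, if the arm or the gripper's body presses on something with over 40 N, if the wrist force passes 120 N, or if a joint passes its speed limit or range.

## Working session

There is one attempt and no reset: what is moved stays moved. The work goes in short steps, Python scripts to look and compute and a tool call to move; the robot and the scene stay as the last step left them, time stands still between calls to the robot, and variables do not carry over. Pictures are saved under pics/ and viewed, at most 14 in all, crops included, and the job is handed in when it is done.

Besides the shell and the picture viewer there is one more tool, called as name(argument=value, ...) on one line, values as JSON. send_rows: Moves the arm, as the interface text tells. Its arguments: {"type":"object","properties":{"moves":{"type":"array","items":{"type":"array","items":{"type":"array","items":{"type":"number"}}}},"newtons":{"type":"number"}},"required":["moves"]}

```bash
ls; mkdir -p pics
python3 - <<'E'
from plant import *
import cv2
s=observe();print(s)
for n in("side","top"):
    im,d=get_image(n);cv2.imwrite(f"pics/{n}0.png",im)
    import numpy as np
    np.save(f"{n}0.npy",d);print(n,get_calibration(n))
E
```

```text
pics
{'t': 0.0, 'qpos': array([ 1.25780825,  0.53722288, -0.00445042,  1.53884956,  0.00258074,
        1.06729718, -0.071197  ]), 'joint_vel': array([-0.00125022,  0.00149081,  0.00034519, -0.00127028,  0.00015927,
       -0.00011474, -0.00197476]), 'joint_efforts': array([-2.34939971e-04, -5.83401561e+01,  1.04816593e+00, -2.59105825e+01,
        1.22397274e-02,  9.25888249e-03, -2.05149945e-06]), 'tool_pos': array([ 0.15866966, -0.62982221,  0.3029853 ]), 'ee_rot': array([ 9.92391561e-01,  1.23118663e-01, -1.61834307e-04, -8.70726164e-04]), 'contact_force': array([ 0.46922834,  0.1662457 , -0.10339237]), 'ft_torque': array([-0.07058131,  0.0101007 , -0.00917977]), 'grasp_force': 0.0, 'opening': 0.08551609860183765}
side {'K': array([[375.35375161,   0.        , 253.38449529],
       [  0.        , 375.35375161, 191.89817341],
       [  0.        ,   0.        ,   1.        ]]), 'distortion': array([-0.00149234,  0.        ,  0.        ,  0.        ,  0.        ]), 'eye': array([ 0.13333617, -0.08335723,  0.81673798]), 'attitude': array([ 0.19076839, -0.13346155, -0.56352374,  0.79261367])}
top {'K': array([[402.77686388,   0.        , 257.59067365],
       [  0.        , 402.77686388, 192.91989073],
       [  0.        ,   0.        ,   1.        ]]), 'distortion': array([-0.13318942,  0.        ,  0.        ,  0.        ,  0.        ]), 'eye': array([0.43500709, 0.0466582 , 1.18658352]), 'attitude': array([ 0.03239694, -0.01243537, -0.70556868,  0.70779138])}
```

View pics/side0.png

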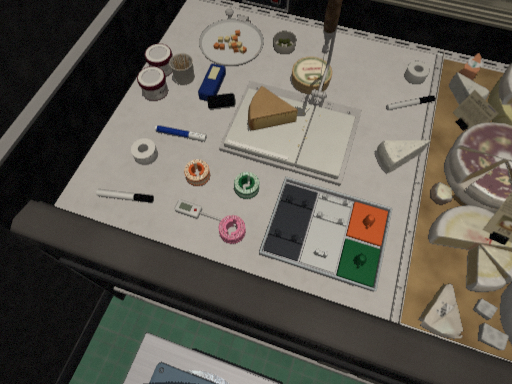

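View pics/top0.png

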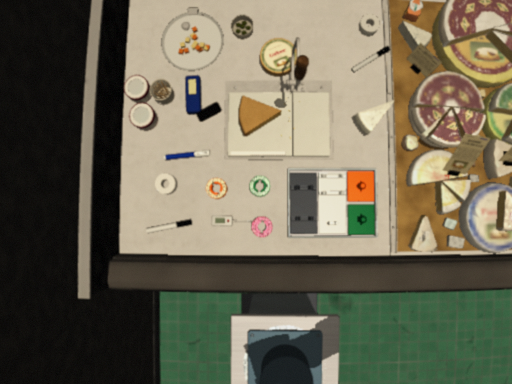

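The whole kit is in both views: the rolls, marker and thermometer are left of the tray. The pink roll sits at the probe tip (side 232,229; top 262,226). I'll zoom in.

Run:
```python
import cv2,numpy as np
a=cv2.imread("pics/side0.png")[120:290,90:290];b=cv2.imread("pics/top0.png")[140:240,140:390]
cv2.imwrite("pics/c1.png",cv2.resize(a[:,:175],None,fx=4.4,fy=3.5,interpolation=cv2.INTER_CUBIC) if 0 else cv2.resize(a[:130,:170],None,fx=4.5,fy=4.5,interpolation=cv2.INTER_CUBIC))
cv2.imwrite("pics/c2.png",cv2.resize(b,None,fx=3.2,fy=3.2,interpolation=cv2.INTER_CUBIC))
```

```text
(no output)
```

View pics/c1.png

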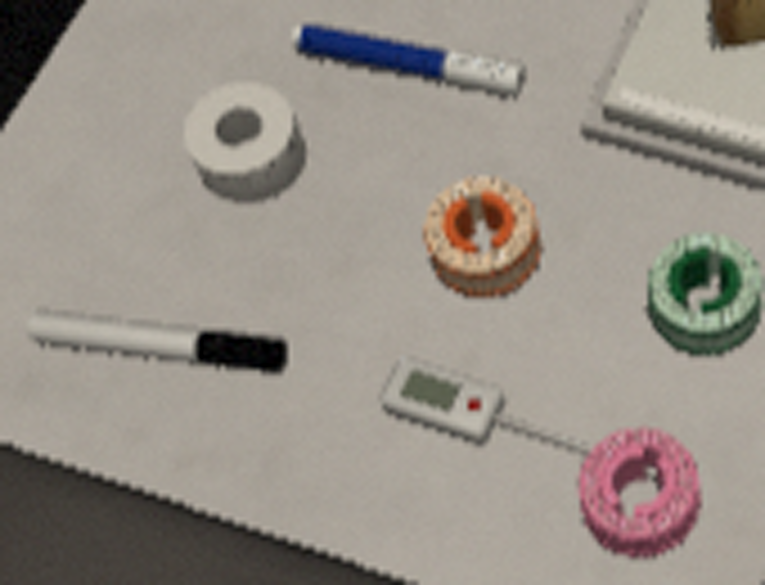

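View pics/c2.png

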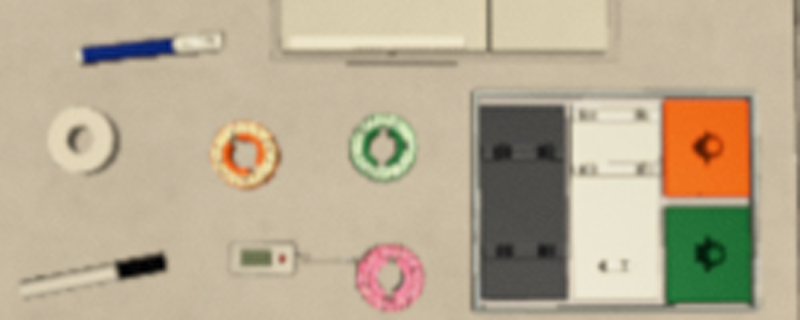

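```bash
cat > h.py <<'E'
import cv2,numpy as np
from scipy.spatial.transform import Rotation as R
from plant import *
class Cam:
    def __init__(s,n,im=None,d=None):
        c=get_calibration(n);s.K=c["K"];s.D=c["distortion"];s.eye=c["eye"]
        s.R=R.from_quat(c["attitude"]).as_matrix()@np.diag([1,-1,-1.])
        s.im,s.d=(im,d) if im is not None else get_image(n)
        v,u=np.mgrid[:384,:512];s.rays=s.ray(np.c_[u.ravel(),v.ravel()])
        s.P=(s.eye+s.rays*s.d.reshape(-1,1)).reshape(384,512,3)
    def ray(s,uv):
        n=cv2.undistortPoints(np.float64(uv).reshape(-1,1,2),s.K,s.D)[:,0]
        return np.c_[n,np.ones(len(n))]@s.R.T
    def plane(s,uv,z):
        r=s.ray(uv);return s.eye+r*((z-s.eye[2])/r[:,2])[:,None]
    def pix(s,X):
        X=np.atleast_2d(X)
        return cv2.projectPoints((X-s.eye)@s.R,np.zeros(3),np.zeros(3),s.K,s.D)[0][:,0]
    def ortho(s,c,z,half=.05,res=5e-4):   # rectified onto plane z; rows = x downwards to -, cols = y
        a=np.arange(-half,half,res);X,Y=np.meshgrid(a,a,indexing="ij")
        p=s.pix(np.c_[c[0]-X.ravel(),c[1]-Y.ravel(),0*X.ravel()+z]).astype(np.float32).reshape(X.shape+(2,))
        return cv2.remap(s.im,p[...,0],p[...,1],cv2.INTER_CUBIC)
def saved(n,k=0): return Cam(n,cv2.imread(f"pics/{n}{k}.png"),np.load(f"{n}{k}.npy"))
E
python3 - <<'E'
from h import *
C={n:saved(n) for n in("side","top")}
t=C["top"]
# approx positions from top view pixels
px={"green":(260,186),"orange":(217,188),"pink":(262,226),"plain":(165,184),"therm":(221,221),"marker":(187,155),"gsp":(361,219),"osp":(361,186)}
for n,p in px.items():
    c=t.plane([p],.033 if n in("green","orange","pink","plain") else .01)[0]
    print(n,c.round(3))
    for cn,k in C.items():
        m=(np.hypot(k.P[...,0]-c[0],k.P[...,1]-c[1])<.045)&(k.d>0)
        z=k.P[...,2][m]
        lo,hi=(.026,.042) if n in("green","orange","pink","plain") else (.006,.06)
        q=k.P[m&(k.P[...,2]>lo)&(k.P[...,2]<hi)]
        print("  ",cn,"z pct",np.percentile(z,[5,50,90,98]).round(4),"n",len(q),"cent",q.mean(0).round(4), "ext",np.ptp(q,axis=0).round(4), "plane",np.linalg.lstsq(np.c_[q[:,:2]-q[:,:2].mean(0),np.ones(len(q))],q[:,2],rcond=None)[0].round(3))
E
```

```text
green [0.528 0.073 0.033]
   side z pct [-0.0008  0.0092  0.0336  0.0349] n 371 cent [0.5267 0.0747 0.0324] ext [0.0582 0.0595 0.0113] plane [ 0.017 -0.001  0.032]
   top z pct [-0.0037  0.0015  0.0327  0.0349] n 259 cent [0.5309 0.0749 0.0312] ext [0.0583 0.0578 0.0105] plane [0.014 0.007 0.031]
orange [0.522 0.197 0.033]
   side z pct [-0.0008  0.0101  0.034   0.0356] n 357 cent [0.5201 0.2006 0.0327] ext [0.0588 0.0594 0.0113] plane [0.018 0.008 0.033]
   top z pct [-0.0036  0.0018  0.0326  0.0347] n 265 cent [0.5243 0.201  0.0311] ext [0.0587 0.0584 0.0106] plane [-0.014 -0.002  0.031]
pink [0.414 0.066 0.033]
   side z pct [-0.0011  0.0071  0.0338  0.0351] n 427 cent [0.4091 0.0674 0.0325] ext [0.0589 0.0592 0.0104] plane [0.012 0.01  0.032]
   top z pct [-0.0038  0.0014  0.0326  0.0349] n 263 cent [0.4133 0.0676 0.0312] ext [0.0573 0.0576 0.0117] plane [0.001 0.007 0.031]
plain [0.534 0.35  0.033]
   side z pct [-0.0007  0.0162  0.0339  0.0353] n 371 cent [0.5334 0.3509 0.0324] ext [0.0601 0.061  0.0111] plane [0.01  0.011 0.032]
   top z pct [-0.0042  0.0028  0.0325  0.0345] n
[... 578 characters left out ...]
.0158  0.0188] n 170 cent [0.6219 0.2901 0.0148] ext [0.0237 0.0882 0.0144] plane [0.187 0.002 0.015]
gsp [ 0.434 -0.223  0.01 ]
   side z pct [0.012  0.0147 0.0196 0.0433] n 1286 cent [ 0.4321 -0.223   0.0165] ext [0.0881 0.0887 0.0391] plane [-0.007  0.007  0.017]
   top z pct [0.0095 0.0134 0.0186 0.0416] n 739 cent [ 0.4339 -0.2221  0.0152] ext [0.0877 0.0866 0.0389] plane [0.002 0.004 0.015]
osp [ 0.531 -0.224  0.01 ]
   side z pct [0.012  0.0149 0.0206 0.0425] n 1114 cent [ 0.5287 -0.2235  0.0167] ext [0.0876 0.0873 0.041 ] plane [-0.005  0.006  0.017]
   top z pct [0.0089 0.0136 0.018  0.0393] n 720 cent [ 0.5307 -0.2233  0.0151] ext [0.0862 0.0876 0.0405] plane [-0.008  0.009  0.015]
```

Run:
```python
from h import *
C=[saved("side"),saved("top")]
a=np.hstack([k.ortho((.42,.12),.008,.1,5e-4) for k in C])[100:300]
rows=[]
g=[(.529,.0745,.033),(.522,.2005,.033),(.432,-.222,.028),(.529,-.223,.028)]
b=np.vstack([np.hstack([k.ortho(c,c[2],.035,3.5e-4) for c in g]) for k in C])[:, :800]
for j in range(4):
    for i in range(2): cv2.drawMarker(b,(100+200*j,100+200*i),(255,0,255),0,10,1)
cv2.imwrite("pics/o1.png",np.vstack([a,b])[:600])
```

```text
(no output)
```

View pics/o1.png

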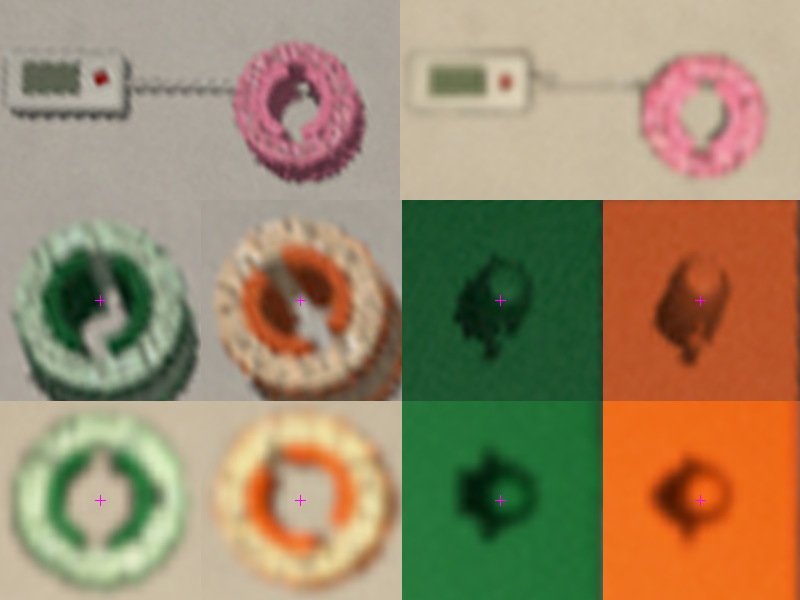

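Up is +x and left is +y in these views. The green notches are near world x, the orange ones near 45°, and the spindle ribs run along x. The pink roll stands flat where the probe tip should be. Now for precise measurements.

```bash
cat >> h.py <<'E'
def notch(k,c,z=.033,r=.0155):
    o=cv2.cvtColor(k.ortho(c,z,.035,2.5e-4),cv2.COLOR_BGR2HSV)[...,1].astype(float)
    t=np.linspace(0,2*np.pi,360,endpoint=False);n=o.shape[0]/2
    rr=np.array([r-.0015,r,r+.0015])[:,None]
    v=cv2.remap(o.astype(np.float32),(n-rr*np.sin(t)/2.5e-4).astype(np.float32),(n-rr*np.cos(t)/2.5e-4).astype(np.float32),1).mean(0)
    c2=-(v*np.exp(2j*t)).sum(); return np.degrees(np.angle(c2)/2),abs(c2)/v.sum()
def blob(k,c,rad,z0,z1):
    m=(np.hypot(k.P[...,0]-c[0],k.P[...,1]-c[1])<rad)&(k.d>0)&(k.P[...,2]>z0)&(k.P[...,2]<z1)
    return m
def circ(k,c,z):  # contour of raised pixels, cast on plane z at top
    m=blob(k,c,.045,.026,.045).astype(np.uint8)
    u=cv2.findContours(cv2.morphologyEx(m,cv2.MORPH_CLOSE,np.ones((9,9))),0,1)[0]
    u=max(u,key=len)[:,0]; (x,y),r=cv2.minEnclosingCircle(k.plane(u,z)[:,:2].astype(np.float32)); return np.array([x,y]),r
E
python3 - <<'E'
from h import *
C={n:saved(n) for n in("side","top")}
for n,c in dict(green=(.529,.0745),orange=(.522,.2005),pink=(.411,.067)).items():
    for cn,k in C.items():
        p,r=circ(k,c,.033);m=blob(k,c,.045,.026,.045);vu=np.argwhere(m)
        q=k.plane(vu[:,::-1].astype(float),.033)[:,:2]
        print(n,cn,"circ",p.round(4),round(r,4),"cent",q.mean(0).round(4),"notch",[np.round(notch(k,q.mean(0),.033,r),2).tolist() for r in(.0145,.016)])
for n,c in dict(gs=(.433,-.2225),os=(.53,-.223)).items():
    for cn,k in C.items():
        q=k.P[blob(k,c,.02,.031,.06)];print(n,cn,len(q),q.mean(0).round(4),q[:,2].max().round(4))
        hsv=cv2.cvtColor(k.im,cv2.COLOR_BGR2HSV);lo,hi=((40,90,30),(85,255,255)) if n=="gs" else ((3,150,60),(18,255,255))
        m=cv2.inRange(hsv,lo,hi)*(np.hypot(k.P[...,0]-c[0],k.P[...,1]-c[1])<.075)
        cc=max(cv2.findContours(m.astype(np.uint8),0,1)[0],key=cv2.contourArea)
        b=cv2.minAreaRect(k.plane(cc[:,0],.01)[:,:2].astype(np.float32)*1000);print("   base",np.round(b[0],1),np.round(b[1],1),round(b[2],2))
def line(n,k,m,z):
    vu=np.argwhere(m);p=k.plane(vu[:,::-1].astype(float),z)[:,:2]
    b=cv2.minAreaRect((p*1000).astype(np.float32));print(n,len(p),"rect",np.round(b[0],1),np.round(b[1],1),round(b[2],1))
for cn,k in C.items():
    for n,c,rad,z0,z1 in(("marker",(.622,.285),.085,.008,.03),("thead",(.428,.185),.045,.010,.03),("wmark",(.40,.33),.09,.009,.03)):
        m=blob(k,c,rad,z0,z1).astype(np.uint8)
        l,lab,st,_=cv2.connectedComponentsWithStats(m);line(n+" "+cn,k,lab==1+st[1:,4].argmax(),.009 if n!="thead" else .016)
    for n,c in(("grey rest",(.48,-.05)),("white rest",(.48,-.138))):
        q=k.P[blob(k,c,.1,.022,.035)];q=q[abs(q[:,1]-c[1])<.04]
        for lo,hi in((-.1,-.02),(-.02,.06),(.06,.1)):
            w=q[(q[:,0]-c[0]>lo)&(q[:,0]-c[0]<hi)]
            if len(w):print(n,cn,len(w),w.mean(0).round(4),np.ptp(w,axis=0).round(3))
E
```

```text
green side circ [0.5267 0.0752] 0.0312 cent [0.5264 0.0746] notch [[-1.44, 0.19], [1.14, 0.17]]
green top circ [0.5307 0.0748] 0.03 cent [0.5307 0.0749] notch [[-5.68, 0.17], [-3.94, 0.17]]
orange side circ [0.5198 0.2008] 0.0313 cent [0.52   0.2005] notch [[34.14, 0.13], [34.95, 0.13]]
orange top circ [0.5244 0.2006] 0.0302 cent [0.5241 0.2008] notch [[27.65, 0.12], [30.38, 0.11]]
pink side circ [0.4096 0.0671] 0.0304 cent [0.4089 0.0673] notch [[-8.44, 0.06], [-4.96, 0.05]]
pink top circ [0.4132 0.0675] 0.0299 cent [0.4133 0.0676] notch [[1.76, 0.06], [3.02, 0.06]]
gs side 86 [ 0.4304 -0.2196  0.0396] 0.0466
   base [ 432.1 -220.9] [88.8 80. ] 0.53
gs top 47 [ 0.4341 -0.2199  0.039 ] 0.045
   base [ 432.6 -222.7] [77.2 84.8] 89.93
os side 73 [ 0.5266 -0.2191  0.0396] 0.0472
   base [ 529.7 -220.7] [91.2 80.1] 0.08
os top 39 [ 0.5305 -0.219   0.0388] 0.0466
   base [ 532.4 -221.9] [85.6 80.3] 0.09
marker side 322 rect [623.7 295.1] [ 20. 141.] 6.4
thead side 310 rect [426.8 178.7] [72.3 30.6] 89.4
wmark side 393 rect [410.4 345.8] [ 19.1 141.1] 12.0
grey rest side 68 [ 0.4326 -0.0513  0.0284] [0.059 0.051 0.012]
grey rest side 60 [ 0.5241 -0.0524  0.0283] [0.011 0.061 0.012]
grey rest side 2 [ 0.5777 -0.0405  0.023 ] [0.001 0.027 0.001]
white rest side 49 [ 0.4194 -0.1371  0.0278] [0.043 0.026 0.012]
white rest side 46 [ 0.5093 -0.1369  0.0263] [0.011 0.061 0.008]
white rest side 46 [ 0.5596 -0.1385  0.0264] [0.024 0.062 0.01 ]
marker top 254 rect [622.7 292.9] [ 17.7 136.9] 5.5
thead top 203 rect [430.  183.4] [29.1 58.6] 0.3
wmark top 260 rect [411.5 344.6] [ 17.7 138.3] 12.2
grey rest top 39 [ 0.4311 -0.0535  0.0274] [0.061 0.052 0.013]
grey rest top 37 [ 0.5274 -0.0536  0.0274] [0.009 0.049 0.011]
white rest top 30 [ 0.4175 -0.1391  0.0276] [0.043 0.031 0.012]
white rest top 21 [ 0.5118 -0.1334  0.0259] [0.006 0.062 0.01 ]
white rest top 27 [ 0.5611 -0.14    0.026 ] [0.012 0.062 0.01 ]
```

Run:
```python
from h import *
C=[saved("side"),saved("top")]
ps=[[],[]]
for i,(cs) in enumerate([[(.5266,.0748),(.5198,.2006)],[(.5307,.0749),(.5242,.2007)]]):
    for c in cs:
        o=C[i].ortho(c,.033,.025,1.25e-4)[::1,::1]
        for a in range(0,180,15):
            t=np.radians(a);d=np.array([-np.sin(t),-np.cos(t)])
            for s in(1,-1):
                p0=200+s*d*(.014/1.25e-4);p1=200+s*d*(.024/1.25e-4)
                cv2.line(o,tuple(p0.astype(int).tolist()),tuple(p1.astype(int).tolist()),(255,0,0) if a%45 else (255,0,255),1)
        ps[i].append(cv2.resize(o,(300,300)))
cv2.imwrite("pics/o2.png",np.vstack([np.hstack(p) for p in ps]))
```

```text
(no output)
```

View pics/o2.png

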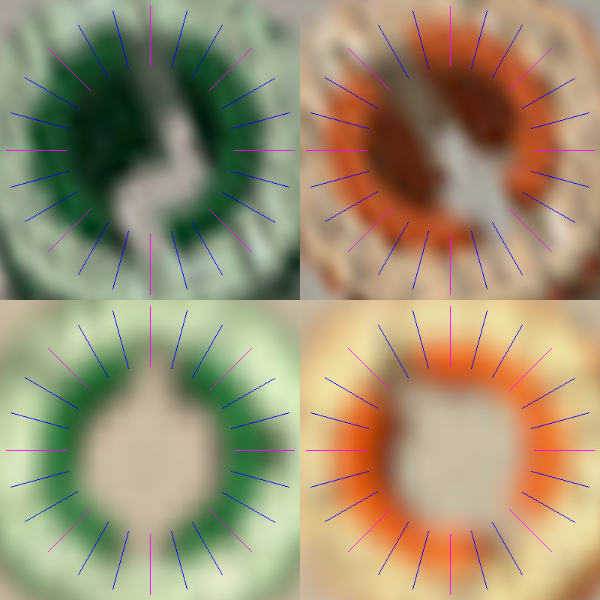

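Green notches are at about −4° and orange at about +35° in world yaw. Next I'll check the height of things along the path and plan the move to the green roll.

```bash
cat >> h.py <<'E'
def psi_of(q):
    x=R.from_quat(q).as_matrix()[:,0];return np.degrees(np.arctan2(x[1],x[0]))
def step(frm,to):  # (x,y,z,psi deg) -> cm,cm,cm,rad in tool axes
    d=np.array(to[:3])-frm[:3];p=np.radians(frm[3]);c,s=np.cos(p),np.sin(p)
    t=-((to[3]-frm[3]+180)%360-180)
    return [round(v,2) for v in(100*(c*d[0]+s*d[1]),100*(s*d[0]-c*d[1]),-100*d[2])]+[round(np.radians(t),3)]
def here():
    s=observe();return [*s["tool_pos"],psi_of(s["ee_rot"])],s
def go(*ways):
    f,s=here();print("t",round(s["t"],2),"at",np.round(f,4),"q7",s["qpos"][6].round(2),"open",round(s["opening"],4),"F",s["contact_force"].round(1))
    for w in ways:
        dist=np.linalg.norm(np.array(w[:3])-f[:3]);dp=(w[3]-f[3]+180)%360-180
        n=max(1,int(np.ceil(max(dist/.24,abs(dp)/41))));g=f
        for i in range(1,n+1):
            to=[f[j]+(w[j]-f[j])*i/n for j in range(3)]+[f[3]+dp*i/n]
            print("->",np.round(w,3),step(g,to));g=to
        f=list(w)
E
python3 - <<'E'
from h import *
for n in("side","top"):
    k=saved(n);P=k.P[(k.d>0)]
    for x0,x1,y0,y1 in((.1,.35,-.7,-.3),(.3,.6,-.4,.3),(.25,.34,-.4,.4),(.35,.7,-.45,-.3),(.55,.75,-.1,.4)):
        m=(P[:,0]>x0)&(P[:,0]<x1)&(P[:,1]>y0)&(P[:,1]<y1);z=P[m][:,2]
        if len(z):print(n,(x0,x1,y0,y1),z.max().round(3),np.percentile(z,[50,99]).round(3))
go((.5287,.0748,.20,86))
E
```

```text
side (0.1, 0.35, -0.7, -0.3) 0.092 [0.081 0.09 ]
side (0.3, 0.6, -0.4, 0.3) 0.086 [0.003 0.082]
side (0.25, 0.34, -0.4, 0.4) 0.094 [0.084 0.091]
side (0.35, 0.7, -0.45, -0.3) 0.087 [0.004 0.083]
side (0.55, 0.75, -0.1, 0.4) 0.386 [0.016 0.364]
top (0.1, 0.35, -0.7, -0.3) 0.093 [0.079 0.09 ]
top (0.3, 0.6, -0.4, 0.3) 0.087 [0.003 0.081]
top (0.25, 0.34, -0.4, 0.4) 0.093 [0.081 0.09 ]
top (0.35, 0.7, -0.45, -0.3) 0.087 [0.003 0.081]
top (0.55, 0.75, -0.1, 0.4) 0.412 [0.008 0.364]
t 0.1 at [ 0.1587 -0.6299  0.3031 14.1429] q7 -0.07 open 0.0856 F [-0.3  0.3  0.1]
-> [5.29e-01 7.50e-02 2.00e-01 8.60e+01] [np.float64(13.27), np.float64(-14.82), np.float64(2.58), np.float64(-0.314)]
-> [5.29e-01 7.50e-02 2.00e-01 8.60e+01] [np.float64(17.2), np.float64(-10.01), np.float64(2.58), np.float64(-0.314)]
-> [5.29e-01 7.50e-02 2.00e-01 8.60e+01] [np.float64(19.45), np.float64(-4.21), np.float64(2.58), np.float64(-0.314)]
-> [5.29e-01 7.50e-02 2.00e-01 8.60e+01] [np.float64(19.8), np.float64(1.99), np.float64(2.58), np.float64(-0.314)]
```

send_rows(moves=[[[13.3,-14.8,2.6,-0.314,8.5],[13.3,-14.8,2.6,-0.314,8.5],[13.3,-14.8,2.6,-0.314,8.5],[13.3,-14.8,2.6,-0.314,8.5],[13.3,-14.8,2.6,-0.314,8.5]]])

```text
t: 0.6
tool_pos: [0.2551, -0.4476, 0.2766]
ee_rot: [0.96, 0.281, 0.001, -0.003]
contact_force: [1.0, -1.1, 0.3]
opening: 0.0852
grasp_force: 0.0
```

send_rows(moves=[[[17.2,-10.0,2.6,-0.314,8.5],[17.2,-10.0,2.6,-0.314,8.5],[17.2,-10.0,2.6,-0.314,8.5],[17.2,-10.0,2.6,-0.314,8.5],[17.2,-10.0,2.6,-0.314,8.5]]])

```text
t: 1.1
tool_pos: [0.3466, -0.2725, 0.2513]
ee_rot: [0.904, 0.428, 0.001, -0.001]
contact_force: [-0.9, -0.8, 0.2]
opening: 0.0854
grasp_force: 0.0
```

send_rows(moves=[[[19.4,-4.2,2.6,-0.314,8.5],[19.4,-4.2,2.6,-0.314,8.5],[19.4,-4.2,2.6,-0.314,8.5],[19.4,-4.2,2.6,-0.314,8.5],[19.4,-4.2,2.6,-0.314,8.5]]])

```text
t: 1.6
tool_pos: [0.439, -0.0962, 0.2258]
ee_rot: [0.826, 0.564, 0.002, -0.001]
contact_force: [-0.8, -0.6, -0.1]
opening: 0.0848
grasp_force: 0.0
```

send_rows(moves=[[[19.8,2.0,2.6,-0.314,8.5],[19.8,2.0,2.6,-0.314,8.5],[19.8,2.0,2.6,-0.314,8.5],[19.8,2.0,2.6,-0.314,8.5],[19.8,2.0,2.6,-0.314,8.5]]])

```text
t: 2.1
tool_pos: [0.5306, 0.0806, 0.1997]
ee_rot: [0.728, 0.686, 0.002, -0.001]
contact_force: [0.1, -0.7, -0.6]
opening: 0.0849
grasp_force: 0.0
```

Run:
```python
from h import *
go((.5287,.0748,.20,86),(.5287,.0748,.088,86))
```

```text
t 2.1 at [5.30600e-01 8.06000e-02 1.99700e-01 8.65667e+01] q7 -0.59 open 0.0849 F [ 0.1 -0.7 -0.6]
-> [5.29e-01 7.50e-02 2.00e-01 8.60e+01] [np.float64(-0.59), np.float64(-0.15), np.float64(-0.03), np.float64(0.01)]
-> [5.29e-01 7.50e-02 8.80e-02 8.60e+01] [np.float64(0.0), np.float64(0.0), np.float64(11.2), np.float64(-0.0)]
```

send_rows(moves=[[[0,0,4.0,0,8.5],[0,0,5.0,0,8.5],[0,0,5.0,0,8.5]]])

```text
t: 2.4
tool_pos: [0.5273, 0.0722, 0.1484]
ee_rot: [0.731, 0.682, -0.002, -0.001]
contact_force: [0.1, 0.7, 0.7]
opening: 0.0845
grasp_force: 0.0
```

Run:
```python
from h import *
go((.5287,.0748,.088,86))
```

```text
t 2.4 at [5.27300e-01 7.22000e-02 1.48400e-01 8.60348e+01] q7 -0.64 open 0.0845 F [0.1 0.7 0.7]
-> [5.29e-01 7.50e-02 8.80e-02 8.60e+01] [np.float64(0.26), np.float64(0.13), np.float64(6.04), np.float64(0.001)]
```

send_rows(moves=[[[0,0,3.0,0,8.5],[0,0,6.0,0,8.5],[0,0,6.0,0,8.5],[0,0,6.0,0,8.5]]])

```text
t: 2.8
tool_pos: [0.5291, 0.0735, 0.0911]
ee_rot: [0.731, 0.682, 0.0, 0.0]
contact_force: [0.1, 0.4, -0.1]
opening: 0.0856
grasp_force: 0.0
```

Run:
```python
from h import *
go((.5287,.0748,.088,86))
```

```text
t 2.8 at [5.29100e-01 7.35000e-02 9.11000e-02 8.60675e+01] q7 -0.69 open 0.0856 F [ 0.1  0.4 -0.1]
-> [5.29e-01 7.50e-02 8.80e-02 8.60e+01] [np.float64(0.13), np.float64(-0.04), np.float64(0.31), np.float64(0.001)]
```

send_rows(moves=[[[0.1,0,0.8,0,8.5],[0.1,0,0.8,0,5.0],[0.1,0,0.8,0,5.0],[0.1,0,0.8,0,5.0],[0.1,0,0.8,0,5.0]]], newtons=40)

```text
t: 3.3
tool_pos: [0.5292, 0.075, 0.0828]
ee_rot: [0.731, 0.683, 0.0, 0.0]
contact_force: [-0.4, -0.4, 6.0]
opening: 0.0569
grasp_force: 43.0
```

send_rows(moves=[[[0,0,0,0,5.0],[0,0,0,0,5.0]]])

```text
t: 3.5
tool_pos: [0.5291, 0.075, 0.0828]
ee_rot: [0.731, 0.683, 0.0, 0.0]
contact_force: [-1.1, 0.0, 6.0]
opening: 0.0573
grasp_force: 43.0
```

Run:
```python
from h import *
f=here()[0]
go((f[0],f[1],.20,f[3]),(.4322,-.2205,.20,90))
```

```text
t 3.5 at [5.29100e-01 7.50000e-02 8.28000e-02 8.61009e+01] q7 -0.7 open 0.0573 F [-1.1  0.   6. ]
-> [5.2900e-01 7.5000e-02 2.0000e-01 8.6101e+01] [np.float64(0.0), np.float64(0.0), np.float64(-11.72), np.float64(-0.0)]
-> [ 0.432 -0.22   0.2   90.   ] [np.float64(-15.07), np.float64(-3.83), np.float64(-0.0), np.float64(-0.034)]
-> [ 0.432 -0.22   0.2   90.   ] [np.float64(-14.93), np.float64(-4.34), np.float64(-0.0), np.float64(-0.034)]
```

send_rows(moves=[[[0,0,-3,0,5.0],[0,0,-7.5,0,5.0],[0,0,-11.7,0,5.0]]])

```text
t: 3.8
tool_pos: [0.5282, 0.075, 0.2004]
ee_rot: [0.731, 0.683, -0.0, -0.0]
contact_force: [1.0, 0.2, -0.3]
opening: 0.0571
grasp_force: 43.4
```

send_rows(moves=[[[-3,-0.8,0,-0.034,5.0],[-7,-1.8,0,-0.034,5.0],[-11,-2.8,0,-0.034,5.0],[-15.1,-3.8,0,-0.034,5.0]]])

```text
t: 4.2
tool_pos: [0.4798, -0.0744, 0.1993]
ee_rot: [0.719, 0.695, 0.0, 0.0]
contact_force: [1.0, -1.0, -1.7]
opening: 0.0569
grasp_force: 43.5
```

send_rows(moves=[[[-5,-1.4,0,-0.034,5.0],[-9,-2.6,0,-0.034,5.0],[-12.5,-3.7,0,-0.034,5.0],[-14.9,-4.3,0,-0.034,5.0]]])

```text
t: 4.6
tool_pos: [0.4307, -0.2235, 0.1991]
ee_rot: [0.708, 0.706, -0.001, 0.0]
contact_force: [0.5, 0.4, -1.2]
opening: 0.0568
grasp_force: 43.4
```

send_rows(moves=[[[0,0,5.0,0,5.0],[0,0,5.5,0,5.0],[0,0,5.5,0,5.0],[0,0,5.5,0,5.0]]])

```text
t: 5.0
tool_pos: [0.4335, -0.22, 0.1452]
ee_rot: [0.707, 0.708, 0.0, 0.001]
contact_force: [0.9, 0.0, -0.7]
opening: 0.057
grasp_force: 43.6
```

```bash
cat > look.py <<'E'
from h import *
import sys
tag=sys.argv[1]
f,s=here();print("t",s["t"],np.round(f,4),"open",s["opening"],"F",s["contact_force"].round(1),s["grasp_force"])
for n in("side","top"):
    k=Cam(n);cv2.imwrite(f"pics/{n}{tag}.png",k.im);np.save(f"{n}{tag}.npy",k.d)
E
python3 look.py 1
python3 - <<'E'
from h import *
g=(.4322,-.2205)
im=[cv2.resize(k.im[max(0,v-45):v+45,u-55:u+55],(440,360),interpolation=cv2.INTER_CUBIC)[:, :400] for k in(saved("side",1),saved("top",1)) for u,v in [k.pix([g[0],g[1],.06])[0].astype(int)]]
cv2.imwrite("pics/h1.png",np.hstack(im))
E
```

```text
t 5.0 [ 0.4335 -0.22    0.1452 90.0928] open 0.05695881479329399 F [ 0.9  0.  -0.7] 43.59448339731898
```

View pics/h1.png

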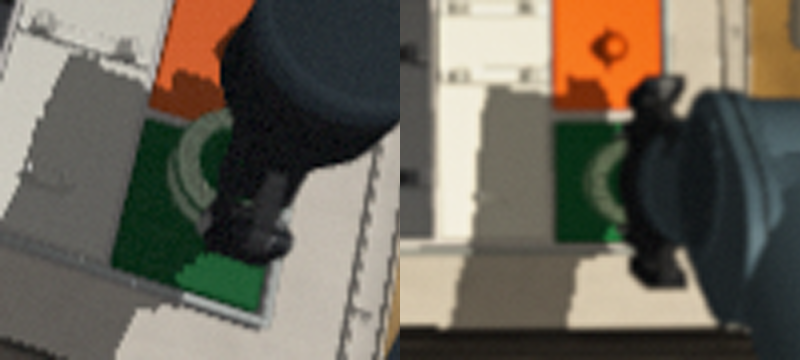

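Run:
```python
from h import *
go((.4325,-.221,.128,90))
```

```text
t 5.1 at [ 0.4337 -0.2203  0.1455 90.0688] q7 0.02 open 0.057 F [-0.8  0.  -0.3]
-> [ 0.432 -0.221  0.128 90.   ] [np.float64(-0.07), np.float64(-0.12), np.float64(1.75), np.float64(0.001)]
```

send_rows(moves=[[[-0.07,-0.12,1.0,0,5.0],[-0.07,-0.12,1.75,0,5.0],[-0.07,-0.12,1.75,0,5.0],[-0.07,-0.12,2.0,0,5.0],[-0.07,-0.12,2.4,0,5.0]]])

```text
t: 5.6
tool_pos: [0.4315, -0.2213, 0.1198]
ee_rot: [0.707, 0.707, 0.0, 0.0]
contact_force: [0.0, -0.0, -1.1]
opening: 0.0568
grasp_force: 43.6
```

send_rows(moves=[[[0,0,0.3,0,5.0],[0,0,0.6,0,5.0],[0,0,0.6,0,5.0]]])

```text
t: 5.9
tool_pos: [0.4315, -0.2213, 0.1136]
ee_rot: [0.707, 0.707, 0.0, 0.0]
contact_force: [0.8, -0.9, -1.9]
opening: 0.0569
grasp_force: 43.6
```

Run:
```python
from h import *
go((.4325,-.221,.0955,90))
```

```text
t 5.9 at [ 0.4315 -0.2213  0.1136 90.0057] q7 -0.01 open 0.0569 F [ 0.8 -0.9 -1.9]
-> [ 0.432 -0.221  0.096 90.   ] [np.float64(0.03), np.float64(0.1), np.float64(1.81), np.float64(0.0)]
```

send_rows(moves=[[[0,0.05,0.25,0,5.0],[0,0.05,0.5,0,5.0],[0,0.05,0.75,0,5.0],[0,0.05,0.75,0,5.0]]])

```text
t: 6.3
tool_pos: [0.4317, -0.2212, 0.1061]
ee_rot: [0.707, 0.707, -0.0, -0.0]
contact_force: [0.6, 0.9, -0.8]
opening: 0.0569
grasp_force: 43.7
```

send_rows(moves=[[[0,0,0.4,0,5.0],[0,0,0.8,0,5.0],[0,0,0.9,0,5.0]]])

```text
t: 6.6
tool_pos: [0.4317, -0.2212, 0.097]
ee_rot: [0.707, 0.707, -0.0, -0.0]
contact_force: [1.0, -0.5, 0.5]
opening: 0.0574
grasp_force: 43.8
```

send_rows(moves=[[[0,0,0.15,0,5.0],[0,0,0.25,0,5.0]]])

```text
t: 6.8
tool_pos: [0.4318, -0.2212, 0.0967]
ee_rot: [0.707, 0.707, -0.001, 0.0]
contact_force: [-10.9, 4.8, 43.9]
opening: 0.0569
grasp_force: 48.8
```

send_rows(moves=[[[0,0,-0.2,0,7.8],[0,0,-0.2,0,7.8],[0,0,-0.2,0,7.8],[0,0,-3.0,0,8.0],[0,0,-8,0,8.0]]])

```text
t: 7.3
tool_pos: [0.4298, -0.2204, 0.1732]
ee_rot: [0.707, 0.707, -0.001, -0.003]
contact_force: [0.1, -0.4, -0.5]
opening: 0.0799
grasp_force: 0.0
```

Run:
```python
from h import *
go((.45,-.12,.2,100),(.5221,.2006,.15,125))
```

```text
t 7.3 at [ 0.4298 -0.2204  0.1732 90.0281] q7 0.06 open 0.0799 F [ 0.1 -0.4 -0.5]
-> [  0.45  -0.12   0.2  100.  ] [np.float64(10.03), np.float64(2.03), np.float64(-2.68), np.float64(-0.174)]
-> [  0.522   0.201   0.15  125.   ] [np.float64(15.16), np.float64(6.33), np.float64(2.5), np.float64(-0.218)]
-> [  0.522   0.201   0.15  125.   ] [np.float64(13.43), np.float64(9.47), np.float64(2.5), np.float64(-0.218)]
```

send_rows(moves=[[[3,0.5,-2.7,-0.174,8.5],[7,1.3,-2.7,-0.174,8.5],[10,2.0,-2.7,-0.174,8.5]]])

```text
t: 7.6
tool_pos: [0.4523, -0.1197, 0.2028]
ee_rot: [0.643, 0.766, 0.001, 0.001]
contact_force: [0.3, 0.8, -0.2]
opening: 0.0851
grasp_force: 0.0
```

send_rows(moves=[[[4,1.7,0.7,-0.1,8.5],[8,3.3,1.3,-0.218,8.5],[12,5.0,1.9,-0.218,8.5],[15.2,6.3,2.5,-0.218,8.5]]])

```text
t: 8.0
tool_pos: [0.4877, 0.042, 0.1765]
ee_rot: [0.555, 0.832, 0.0, -0.0]
contact_force: [0.4, -0.8, 0.3]
opening: 0.0848
grasp_force: 0.0
```

send_rows(moves=[[[4,2.8,1,-0.1,8.5],[8,5.6,2,-0.218,8.5],[11.5,8.1,2.5,-0.218,8.5],[13.4,9.5,2.5,-0.218,8.5],[13.4,9.5,2.5,-0.218,8.5]]])

```text
t: 8.5
tool_pos: [0.5237, 0.2044, 0.1517]
ee_rot: [0.46, 0.888, 0.002, -0.001]
contact_force: [-0.2, -0.0, -0.3]
opening: 0.0846
grasp_force: 0.0
```

send_rows(moves=[[[0,0,0,0,8.5],[0,0,0,0,8.5],[0,0,0,0,8.5]]])

```text
t: 8.8
tool_pos: [0.5241, 0.1977, 0.1517]
ee_rot: [0.463, 0.886, -0.001, 0.0]
contact_force: [0.5, 0.3, 0.4]
opening: 0.0848
grasp_force: 0.0
```

```bash
python3 look.py 2
python3 - <<'E'
from h import *
go((.5221,.2006,.083,125))
o=[]
for n in("side","top"):
    k=saved(n,2);o.append(cv2.resize(k.ortho((.433,-.221),.043,.05,3e-4),(300,300)))
    p,r=circ(k,(.432,-.221),.046);q=k.P[blob(k,(.432,-.221),.04,.025,.06)];print(n,p,r,"z",np.percentile(q[:,2],[10,50,90]).round(4))
cv2.imwrite("pics/h2.png",np.hstack(o))
E
```

```text
t 8.8 [  0.5241   0.1977   0.1517 124.832 ] open 0.08481573343190875 F [0.5 0.3 0.4] 0.0
t 8.9 at [  0.5242   0.1982   0.1519 124.8569] q7 -0.28 open 0.0853 F [0.4 0.4 0.1]
-> [5.22e-01 2.01e-01 8.30e-02 1.25e+02] [np.float64(0.31), np.float64(-0.04), np.float64(6.89), np.float64(-0.002)]
side [ 0.42712367 -0.21931805] 0.03281890228390694 z [0.0348 0.0458 0.0482]
top [ 0.43212831 -0.21896595] 0.0318225659430027 z [0.0353 0.0444 0.0476]
```

View pics/h2.png

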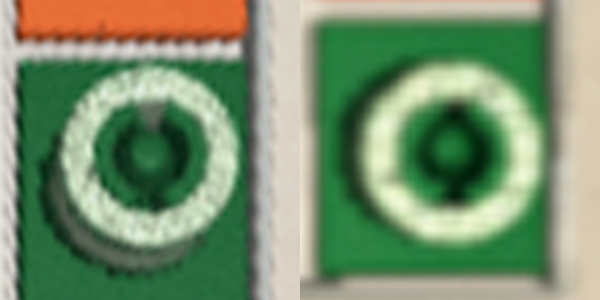

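Green is fully seated: its top is at about 46 mm, level and on the ribs. Next is the orange roll.

send_rows(moves=[[[0.1,0,3,0,8.5],[0.2,0,5,0,8.5],[0.2,0,6.0,0,8.5],[0.2,0,6.0,0,8.5],[0.2,0,6.0,0,8.5]]])

```text
t: 9.4
tool_pos: [0.5233, 0.2012, 0.0925]
ee_rot: [0.462, 0.887, 0.0, 0.0]
contact_force: [0.2, -0.5, 0.6]
opening: 0.0852
grasp_force: 0.0
```

Run:
```python
from h import *
go((.5221,.2006,.083,125))
```

```text
t 9.4 at [5.23300e-01 2.01200e-01 9.25000e-02 1.24943e+02] q7 -0.34 open 0.0852 F [ 0.2 -0.5  0.6]
-> [5.22e-01 2.01e-01 8.30e-02 1.25e+02] [np.float64(0.02), np.float64(-0.13), np.float64(0.95), np.float64(-0.001)]
```

send_rows(moves=[[[0,-0.1,0.95,0,8.5],[0,-0.1,0.95,0,8.5],[0,-0.1,0.95,0,5.0],[0,-0.1,0.95,0,5.0],[0,-0.1,0.95,0,5.0]]])

```text
t: 9.9
tool_pos: [0.5224, 0.2008, 0.0829]
ee_rot: [0.462, 0.887, 0.0, 0.0]
contact_force: [-0.8, -0.2, 4.1]
opening: 0.0574
grasp_force: 43.1
```

send_rows(moves=[[[0,0,0,0,5.0],[0,0,0,0,5.0]]])

```text
t: 10.1
tool_pos: [0.5224, 0.2008, 0.0829]
ee_rot: [0.462, 0.887, 0.0, 0.0]
contact_force: [-0.3, 0.7, 5.8]
opening: 0.0571
grasp_force: 43.3
```

Run:
```python
from h import *
f=here()[0]
go((f[0],f[1],.2,f[3]),(.5288,-.2212,.2,90))
```

```text
t 10.1 at [5.224000e-01 2.008000e-01 8.290000e-02 1.249525e+02] q7 -0.35 open 0.0571 F [-0.3  0.7  5.8]
-> [  0.522   0.201   0.2   124.952] [np.float64(0.0), np.float64(0.0), np.float64(-11.71), np.float64(-0.0)]
-> [ 0.529 -0.221  0.2   90.   ] [np.float64(-17.48), np.float64(-11.82), np.float64(-0.0), np.float64(0.305)]
-> [ 0.529 -0.221  0.2   90.   ] [np.float64(-20.22), np.float64(-6.03), np.float64(-0.0), np.float64(0.305)]
```

send_rows(moves=[[[0,0,-3,0,5.0],[0,0,-7.5,0,5.0],[0,0,-11.7,0,5.0]]])

```text
t: 10.4
tool_pos: [0.5215, 0.2004, 0.2003]
ee_rot: [0.462, 0.887, -0.0, -0.001]
contact_force: [1.0, 0.3, -0.6]
opening: 0.0572
grasp_force: 43.4
```

send_rows(moves=[[[-3.3,-2.2,0,0.06,5.0],[-7,-4.7,0,0.13,5.0],[-10.6,-7.2,0,0.2,5.0],[-14.1,-9.5,0,0.26,5.0],[-17.5,-11.8,0,0.305,5.0]]])

```text
t: 10.9
tool_pos: [0.5252, -0.0125, 0.1993]
ee_rot: [0.593, 0.806, -0.0, 0.0]
contact_force: [0.5, 1.0, -1.1]
opening: 0.057
grasp_force: 43.4
```

send_rows(moves=[[[-4.5,-1.3,0,0.07,5.0],[-9,-2.7,0,0.14,5.0],[-13.3,-4,0,0.2,5.0],[-17.2,-5.1,0,0.26,5.0],[-20.2,-6.0,0,0.305,5.0]]])

```text
t: 11.4
tool_pos: [0.5283, -0.2245, 0.1991]
ee_rot: [0.709, 0.705, -0.001, 0.0]
contact_force: [0.5, 0.5, -1.6]
opening: 0.057
grasp_force: 43.4
```

send_rows(moves=[[[0,0,4,0,5.0],[0,0,6.5,0,5.0],[0,0,6.5,0,5.0],[0,0,6.5,0,5.0],[0,0,6.5,0,5.0]]])

```text
t: 11.9
tool_pos: [0.5301, -0.2211, 0.1359]
ee_rot: [0.707, 0.707, 0.001, 0.001]
contact_force: [0.8, 0.0, -1.6]
opening: 0.057
grasp_force: 43.4
```

Run:
```python
from h import *
go((.5288,-.2212,.12,90))
```

```text
t 11.9 at [ 0.5301 -0.2211  0.1359 90.0343] q7 -0.03 open 0.057 F [ 0.8  0.  -1.6]
-> [ 0.529 -0.221  0.12  90.   ] [np.float64(-0.01), np.float64(-0.13), np.float64(1.59), np.float64(0.001)]
```

send_rows(moves=[[[0,-0.05,0.8,0,5.0],[0,-0.05,1.6,0,5.0],[0,-0.05,2.0,0,5.0],[0,-0.05,2.0,0,5.0]]])

```text
t: 12.3
tool_pos: [0.5287, -0.2208, 0.1139]
ee_rot: [0.707, 0.707, 0.0, -0.0]
contact_force: [1.2, 0.6, -0.7]
opening: 0.0571
grasp_force: 43.4
```

send_rows(moves=[[[0,0,0.25,0,5.0],[0,0,0.5,0,5.0],[0,0,0.5,0,5.0]]])

```text
t: 12.6
tool_pos: [0.5288, -0.2211, 0.1093]
ee_rot: [0.707, 0.707, 0.0, 0.0]
contact_force: [0.7, 0.1, -1.4]
opening: 0.0571
grasp_force: 43.4
```

send_rows(moves=[[[0,0,0.4,0,5.0],[0,0,0.8,0,5.0],[0,0,1.2,0,5.0],[0,0,1.25,0,5.0]]])

```text
t: 13.0
tool_pos: [0.5289, -0.2211, 0.0969]
ee_rot: [0.707, 0.707, 0.0, 0.0]
contact_force: [-1.0, 1.0, 6.8]
opening: 0.0571
grasp_force: 44.4
```

send_rows(moves=[[[0,0,0.1,0,5.0],[0,0,0.15,0,5.0]]])

```text
t: 13.2
tool_pos: [0.5289, -0.221, 0.0968]
ee_rot: [0.707, 0.707, -0.0, 0.0]
contact_force: [-5.1, 1.6, 22.9]
opening: 0.0569
grasp_force: 46.1
```

send_rows(moves=[[[0,0,-0.15,0,7.6],[0,0,-0.15,0,7.6],[0,0,-0.15,0,7.6],[0,0,-3.0,0,7.6],[0,0,-8,0,7.6]]])

```text
t: 13.7
tool_pos: [0.5261, -0.2206, 0.173]
ee_rot: [0.707, 0.707, -0.002, -0.004]
contact_force: [1.0, -1.0, 0.6]
opening: 0.0759
grasp_force: 0.0
```

Run:
```python
from h import *
go((.50,.0,.2,92),(.6232,.294,.15,96))
```

```text
t 13.7 at [ 0.5261 -0.2206  0.173  90.0106] q7 0.0 open 0.0759 F [ 1.  -1.   0.6]
-> [ 0.5  0.   0.2 92. ] [np.float64(22.06), np.float64(-2.61), np.float64(-2.7), np.float64(-0.035)]
-> [ 0.623  0.294  0.15  96.   ] [np.float64(14.48), np.float64(6.67), np.float64(2.5), np.float64(-0.035)]
-> [ 0.623  0.294  0.15  96.   ] [np.float64(14.23), np.float64(7.17), np.float64(2.5), np.float64(-0.035)]
```

send_rows(moves=[[[4,-0.5,-2.7,-0.035,7.6],[9,-1.2,-2.7,-0.035,7.6],[14,-1.8,-2.7,-0.035,7.6],[18,-2.4,-2.7,-0.035,7.6],[22.0,-2.9,-2.7,-0.035,7.6]]])

```text
t: 14.2
tool_pos: [0.4987, 0.0005, 0.2023]
ee_rot: [0.694, 0.72, -0.0, -0.0]
contact_force: [0.1, -0.1, 0.4]
opening: 0.0761
grasp_force: 0.0
```

send_rows(moves=[[[4,1.9,1,-0.035,7.6],[8,3.7,2,-0.035,7.6],[12,5.5,2.5,-0.035,7.6],[14.5,6.7,2.5,-0.035,7.6]]])

```text
t: 14.6
tool_pos: [0.5613, 0.1497, 0.1764]
ee_rot: [0.681, 0.732, 0.0, -0.001]
contact_force: [-1.5, -0.1, -0.5]
opening: 0.076
grasp_force: 0.0
```

send_rows(moves=[[[4,2,1,-0.035,6.0],[8,4,2,-0.035,6.0],[11.5,5.9,2.5,-0.035,6.0],[14.2,7.2,2.5,-0.035,6.0],[14.2,7.2,2.5,-0.035,6.0]]])

```text
t: 15.1
tool_pos: [0.6226, 0.2983, 0.1518]
ee_rot: [0.667, 0.745, 0.001, -0.002]
contact_force: [-0.7, 0.1, -0.0]
opening: 0.06
grasp_force: 0.0
```

send_rows(moves=[[[0,0,3,0,6.0],[0,0,5,0,6.0],[0,0,5,0,6.0],[0,0,5,0,6.0]]])

```text
t: 15.5
tool_pos: [0.6231, 0.2919, 0.102]
ee_rot: [0.669, 0.743, -0.001, -0.0]
contact_force: [0.8, 0.3, 1.2]
opening: 0.0598
grasp_force: 0.0
```

```bash
python3 look.py 3
python3 - <<'E'
from h import *
go((.6232,.294,.077,96))
for n in("side","top"):
    k=saved(n,3)
    p,r=circ(k,(.53,-.221),.046);q=k.P[blob(k,(.53,-.221),.04,.025,.06)];print(n,p,r,"z",np.percentile(q[:,2],[10,50,90]).round(4))
E
```

```text
t 15.5 [ 0.6231  0.2919  0.102  95.9814] open 0.05975280813884028 F [0.8 0.3 1.2] 0.0
t 15.6 at [ 0.624   0.2928  0.1035 95.989 ] q7 -0.74 open 0.0598 F [ 0.4 -0.1  0.3]
-> [6.23e-01 2.94e-01 7.70e-02 9.60e+01] [np.float64(0.13), np.float64(-0.06), np.float64(2.65), np.float64(-0.0)]
side [ 0.52167112 -0.22031423] 0.0330938845872879 z [0.0333 0.046  0.0486]
top [ 0.52624744 -0.21840315] 0.031890444457530975 z [0.0354 0.0442 0.0479]
```

send_rows(moves=[[[0.05,0,1.5,0,6.0],[0.05,0,2.5,0,6.0],[0.05,0,2.5,0,6.0],[0.05,0,2.5,0,1.0],[0.05,0,2.5,0,1.0]]], newtons=30)

```text
t: 16.1
tool_pos: [0.6235, 0.2934, 0.0776]
ee_rot: [0.669, 0.743, 0.0, 0.0]
contact_force: [-0.3, 0.0, 1.1]
opening: 0.0315
grasp_force: 0.0
```

send_rows(moves=[[[0,0,0,0,1.0],[0,0,0,0,1.0],[0,0,0,0,1.0]]])

```text
t: 16.4
tool_pos: [0.6236, 0.2935, 0.0779]
ee_rot: [0.669, 0.743, 0.0, 0.0]
contact_force: [0.1, 0.6, 2.6]
opening: 0.0157
grasp_force: 29.7
```

Run:
```python
from h import *
f=here()[0]
go((f[0],f[1],.17,f[3]),(.52,.1,.17,140),(.4805,-.053,.17,180))
```

```text
t 16.4 at [6.23600e-01 2.93500e-01 7.79000e-02 9.60162e+01] q7 -0.75 open 0.0157 F [0.1 0.6 2.6]
-> [ 0.624  0.293  0.17  96.016] [np.float64(0.0), np.float64(0.0), np.float64(-9.21), np.float64(-0.0)]
-> [5.2e-01 1.0e-01 1.7e-01 1.4e+02] [np.float64(-9.08), np.float64(-6.16), np.float64(-0.0), np.float64(-0.384)]
-> [5.2e-01 1.0e-01 1.7e-01 1.4e+02] [np.float64(-6.11), np.float64(-9.11), np.float64(-0.0), np.float64(-0.384)]
-> [ 4.8e-01 -5.3e-02  1.7e-01  1.8e+02] [np.float64(-6.81), np.float64(-14.26), np.float64(-0.0), np.float64(-0.698)]
```

send_rows(moves=[[[0,0,-3,0,1.0],[0,0,-7,0,1.0],[0,0,-9.2,0,1.0]]])

```text
t: 16.7
tool_pos: [0.6241, 0.294, 0.1724]
ee_rot: [0.669, 0.743, 0.002, 0.0]
contact_force: [0.2, 1.3, -0.1]
opening: 0.0155
grasp_force: 29.6
```

send_rows(moves=[[[-3,-2,0,-0.13,1.0],[-6,-4.1,0,-0.26,1.0],[-9.1,-6.2,0,-0.384,1.0]]])

```text
t: 17.0
tool_pos: [0.5704, 0.1954, 0.1696]
ee_rot: [0.512, 0.859, 0.0, 0.0]
contact_force: [0.8, -1.1, -0.4]
opening: 0.016
grasp_force: 29.6
```

send_rows(moves=[[[-2,-3,0,-0.13,1.0],[-4,-6,0,-0.26,1.0],[-6.1,-9.1,0,-0.384,1.0]]])

```text
t: 17.3
tool_pos: [0.5187, 0.0985, 0.1695]
ee_rot: [0.339, 0.941, -0.0, 0.0]
contact_force: [-0.1, -0.2, -0.1]
opening: 0.0156
grasp_force: 29.6
```

send_rows(moves=[[[-1.5,-3.2,0,-0.14,1.0],[-3,-6.4,0,-0.28,1.0],[-4.5,-9.5,0,-0.42,1.0],[-5.8,-12.2,0,-0.56,1.0],[-6.8,-14.2,0,-0.698,1.0]]])

```text
t: 17.8
tool_pos: [0.4796, -0.0552, 0.1693]
ee_rot: [-0.002, 1.0, -0.001, -0.0]
contact_force: [-0.1, 1.2, 0.1]
opening: 0.0152
grasp_force: 29.6
```

send_rows(moves=[[[0,0,2,0,1.0],[0,0,4,0,1.0],[0,0,4,0,1.0],[0,0,4,0,1.0]]])

```text
t: 18.2
tool_pos: [0.4803, -0.0526, 0.1297]
ee_rot: [-0.0, 1.0, 0.0, -0.0]
contact_force: [0.7, 0.3, 0.6]
opening: 0.0158
grasp_force: 29.6
```

```bash
python3 look.py 4
python3 - <<'E'
from h import *
go((.4805,-.053,.0955,180))
o=[cv2.resize(k.ortho((.48,-.053),.05,.1,5e-4),(400,400)) for k in(saved("side",4),saved("top",4))]
cv2.imwrite("pics/h4.png",np.hstack(o))
E
```

```text
t 18.2 [ 4.803000e-01 -5.260000e-02  1.297000e-01 -1.799597e+02] open 0.0158416291135782 F [0.7 0.3 0.6] 29.600394666194916
t 18.3 at [ 4.809000e-01 -5.250000e-02  1.303000e-01 -1.799552e+02] q7 0.91 open 0.0154 F [-0.7  0.5  0.2]
-> [ 4.8e-01 -5.3e-02  9.6e-02  1.8e+02] [np.float64(0.04), np.float64(-0.05), np.float64(3.48), np.float64(0.001)]
```

View pics/h4.png

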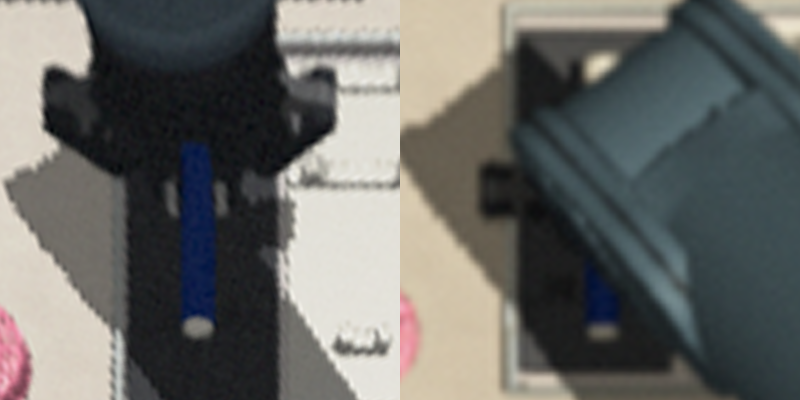

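The marker is held straight above the grey rest, with its tail at side 198,326. Lowering it now.

send_rows(moves=[[[0,0,1.5,0,1.0],[0,0,2.6,0,1.0],[0,0,3.2,0,1.0],[0,0,3.4,0,1.0],[0,0,3.4,0,1.0]]])

```text
t: 18.8
tool_pos: [0.4802, -0.0527, 0.0957]
ee_rot: [-0.0, 1.0, -0.0, -0.0]
contact_force: [-1.9, -0.7, 2.2]
opening: 0.0155
grasp_force: 29.9
```

send_rows(moves=[[[0,0,0.1,0,1.0],[0,0,0.2,0,1.0]]])

```text
t: 19.0
tool_pos: [0.4802, -0.0526, 0.0952]
ee_rot: [-0.0, 1.0, -0.001, -0.0]
contact_force: [-11.9, -1.0, 38.7]
opening: 0.016
grasp_force: 33.2
```

send_rows(moves=[[[0,0,-0.2,0,3.8],[0,0,-0.2,0,3.8],[0,0,-0.3,0,3.8],[0,0,-4,0,3.8],[0,0,-8,0,3.8]]])

```text
t: 19.5
tool_pos: [0.4794, -0.0526, 0.1734]
ee_rot: [-0.0, 1.0, 0.001, -0.002]
contact_force: [1.3, -1.1, 0.9]
opening: 0.038
grasp_force: 0.0
```

Run:
```python
from h import *
go((.4284,.1834,.15,90))
```

```text
t 19.5 at [ 4.794000e-01 -5.260000e-02  1.734000e-01 -1.799572e+02] q7 0.99 open 0.038 F [ 1.3 -1.1  0.9]
-> [ 0.428  0.183  0.15  90.   ] [np.float64(1.7), np.float64(7.87), np.float64(0.78), np.float64(0.524)]
-> [ 0.428  0.183  0.15  90.   ] [np.float64(5.4), np.float64(5.97), np.float64(0.78), np.float64(0.524)]
-> [ 0.428  0.183  0.15  90.   ] [np.float64(7.66), np.float64(2.46), np.float64(0.78), np.float64(0.524)]
```

send_rows(moves=[[[0.4,2,0,0.13,5.5],[0.8,4,0,0.27,5.5],[1.3,6,0,0.4,5.5],[1.7,7.9,0.8,0.524,5.5]]])

```text
t: 19.9
tool_pos: [0.4636, 0.027, 0.166]
ee_rot: [0.262, 0.965, 0.0, 0.001]
contact_force: [-0.4, 0.2, 0.8]
opening: 0.0548
grasp_force: 0.0
```

send_rows(moves=[[[1.3,1.5,0,0.13,5.5],[2.7,3,0,0.27,5.5],[4.1,4.5,0,0.4,5.5],[5.4,6.0,0.8,0.524,5.5]]])

```text
t: 20.3
tool_pos: [0.4468, 0.1062, 0.1578]
ee_rot: [0.503, 0.865, 0.001, 0.0]
contact_force: [0.5, 0.2, -0.3]
opening: 0.055
grasp_force: 0.0
```

send_rows(moves=[[[2,0.6,0,0.13,5.5],[4,1.2,0,0.27,5.5],[6,1.9,0,0.4,5.5],[7.7,2.4,0.8,0.524,5.5],[7.7,2.4,0.8,0.524,5.5]]])

```text
t: 20.8
tool_pos: [0.4279, 0.1864, 0.1491]
ee_rot: [0.706, 0.708, 0.0, -0.001]
contact_force: [-1.0, -0.1, -0.0]
opening: 0.0548
grasp_force: 0.0
```

send_rows(moves=[[[0,0,3,0,5.5],[0,0,4,0,5.5],[0,0,4,0,5.5]]])

```text
t: 21.1
tool_pos: [0.4281, 0.1825, 0.1083]
ee_rot: [0.707, 0.707, -0.002, -0.0]
contact_force: [1.2, 0.3, 1.4]
opening: 0.0548
grasp_force: 0.0
```

```bash
python3 look.py 5
python3 - <<'E'
from h import *
go((.4284,.1834,.077,90))
k=saved("side",5);kt=saved("top",5)
o=[cv2.resize(k.ortho((.48,-.053),.03,.1,5e-4),(400,400)),cv2.resize(k.ortho((.42,.10),.005,.06,3e-4),(400,400),interpolation=cv2.INTER_CUBIC)]
cv2.imwrite("pics/h5.png",np.hstack(o))
for n,k in(("side",k),("top",kt)):
    m=blob(k,(.48,-.053),.085,.02,.05)&(abs(k.P[...,1]+.053)<.02)
    hsv=cv2.cvtColor(k.im,cv2.COLOR_BGR2HSV);b=cv2.inRange(hsv,(100,120,40),(130,255,255))>0
    w=(hsv[...,2]>120)
    for nm,mm in(("all",m&(b|w)),("blue",m&b)):
        vu=np.argwhere(mm);p=k.plane(vu[:,::-1].astype(float),.03)[:,:2]*1000
        r=cv2.minAreaRect(p.astype(np.float32));print(n,nm,np.round(r[0],1),np.round(r[1],1),round(r[2],1),"z",np.percentile(k.P[mm][:,2],[20,50,80]).round(4))
E
```

```text
t 21.1 [ 0.4281  0.1825  0.1083 90.0034] open 0.054828038917059715 F [1.2 0.3 1.4] 0.0
t 21.2 at [ 0.4291  0.1833  0.1097 89.9596] q7 -0.95 open 0.0548 F [ 0.4 -0.4  0.2]
-> [4.28e-01 1.83e-01 7.70e-02 9.00e+01] [np.float64(0.01), np.float64(-0.07), np.float64(3.27), np.float64(-0.001)]
side all [479.8 -52.3] [ 16.9 141.3] 89.9 z [0.0319 0.0343 0.0361]
side blue [458.6 -52.3] [88.4 16.8] 0.0 z [0.0315 0.0337 0.0354]
top all [481.4 -52.5] [ 14.4 135.1] 89.8 z [0.0307 0.0329 0.035 ]
top blue [459.7 -52.4] [14.4 80.3] 89.9 z [0.03   0.0324 0.0347]
```

View pics/h5.png

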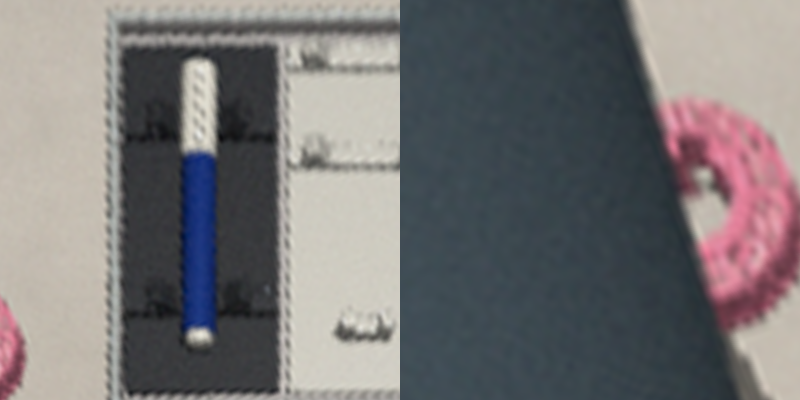

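The marker is seated and centred (x 480.6, y −52.4 mm). Now I'll grip the thermometer head and draw the probe out lengthwise, away from the pink roll, before lifting.

send_rows(moves=[[[0,-0.05,1.6,0,5.5],[0,-0.05,3.1,0,5.5],[0,-0.05,3.1,0,5.5],[0,-0.05,3.1,0,2.2],[0,-0.05,3.1,0,2.2]]], newtons=35)

```text
t: 21.7
tool_pos: [0.429, 0.184, 0.0795]
ee_rot: [0.707, 0.707, 0.001, 0.0]
contact_force: [-2.1, -0.8, 8.6]
opening: 0.0293
grasp_force: 34.0
```

send_rows(moves=[[[0,0,0,0,2.2],[0,0,0,0,2.2],[0,0,0,0,2.2]]])

```text
t: 22.0
tool_pos: [0.429, 0.184, 0.0795]
ee_rot: [0.707, 0.707, 0.001, 0.0]
contact_force: [-0.9, -0.1, 6.3]
opening: 0.0293
grasp_force: 35.0
```

Run:
```python
from h import *
go((.4284,.1834,.077,90))
```

```text
t 22.0 at [4.29000e-01 1.84000e-01 7.95000e-02 8.99403e+01] q7 -1.0 open 0.0293 F [-0.9 -0.1  6.3]
-> [4.28e-01 1.83e-01 7.70e-02 9.00e+01] [np.float64(-0.06), np.float64(-0.06), np.float64(0.25), np.float64(-0.001)]
```

Gripped. Pulling +y (tool +x) 5 cm, drifting +x near the end.

send_rows(moves=[[[0.8,0,-0.05,0,2.2],[1.8,0,-0.05,0,2.2],[2.8,0,-0.05,0,2.2],[3.8,0.2,-0.05,0,2.2],[4.8,0.6,-0.05,0,2.2]]])

```text
t: 22.5
tool_pos: [0.4341, 0.2302, 0.0795]
ee_rot: [0.708, 0.707, -0.002, 0.001]
contact_force: [-2.9, -9.9, 17.1]
opening: 0.0287
grasp_force: 36.4
```

send_rows(moves=[[[0.2,0.6,0,0,2.2],[0.2,1.2,0,0,2.2],[0.2,1.2,0,0,2.2]]])

```text
t: 22.8
tool_pos: [0.4452, 0.2352, 0.0795]
ee_rot: [0.707, 0.707, -0.001, -0.001]
contact_force: [-5.2, -1.5, 11.9]
opening: 0.029
grasp_force: 35.9
```

```bash
python3 look.py 6
python3 - <<'E'
from h import *
k=saved("side",6);kt=saved("top",6)
o=[cv2.resize(k.ortho((.42,.10),.005,.1,4e-4),(400,400)),cv2.resize(kt.ortho((.42,.10),.005,.1,4e-4),(400,400))]
cv2.imwrite("pics/h6.png",np.hstack(o))
E
```

```text
t 22.8 [4.45200e-01 2.35200e-01 7.95000e-02 9.00398e+01] open 0.02904365230178381 F [-5.2 -1.5 11.9] 35.874284505844116
```

View pics/h6.png

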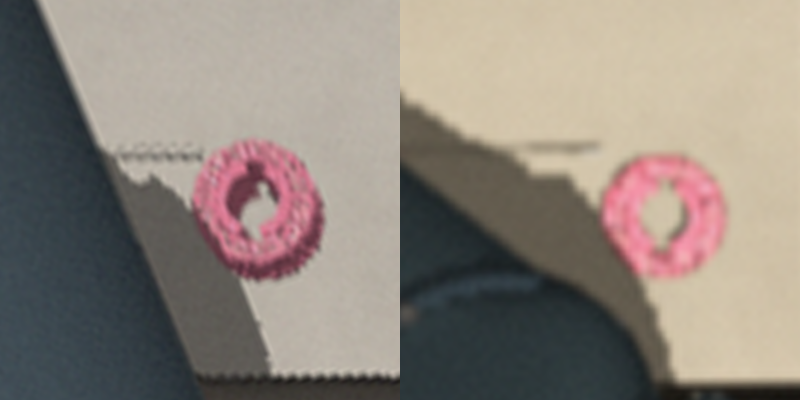

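The probe is free of the pink roll, with its tip at top-ortho 598,147. Lifting and carrying it now.

Run:
```python
from h import *
go((.4452,.2352,.18,90),(.5355,-.137,.18,0))
```

```text
t 22.9 at [4.45200e-01 2.35200e-01 7.95000e-02 9.00443e+01] q7 -1.04 open 0.0286 F [-5.2  0.3 10.3]
-> [ 0.445  0.235  0.18  90.   ] [np.float64(-0.0), np.float64(-0.0), np.float64(-10.05), np.float64(0.001)]
-> [ 0.536 -0.137  0.18   0.   ] [np.float64(-12.41), np.float64(3.01), np.float64(-0.0), np.float64(0.524)]
-> [ 0.536 -0.137  0.18   0.   ] [np.float64(-9.24), np.float64(8.81), np.float64(-0.0), np.float64(0.524)]
-> [ 0.536 -0.137  0.18   0.   ] [np.float64(-3.6), np.float64(12.25), np.float64(-0.0), np.float64(0.524)]
```

send_rows(moves=[[[0,0,-2,0,2.2],[0,0,-6,0,2.2],[0,0,-10,0,2.2]]])

```text
t: 23.2
tool_pos: [0.4457, 0.2347, 0.1798]
ee_rot: [0.707, 0.707, -0.0, -0.001]
contact_force: [2.3, -0.2, -0.8]
opening: 0.0291
grasp_force: 34.9
```

send_rows(moves=[[[-3,0.7,0,0.13,2.2],[-6,1.4,0,0.26,2.2],[-9.2,2.2,0,0.39,2.2],[-12.4,3.0,0,0.524,2.2]]])

```text
t: 23.6
tool_pos: [0.4766, 0.1096, 0.1793]
ee_rot: [0.867, 0.498, 0.001, -0.0]
contact_force: [-0.2, 0.2, -0.8]
opening: 0.029
grasp_force: 34.9
```

send_rows(moves=[[[-2.3,2.2,0,0.13,2.2],[-4.6,4.4,0,0.26,2.2],[-6.9,6.6,0,0.39,2.2],[-9.2,8.8,0,0.524,2.2]]])

```text
t: 24.0
tool_pos: [0.5069, -0.0142, 0.1791]
ee_rot: [0.967, 0.256, 0.0, -0.0]
contact_force: [0.9, 0.2, -1.3]
opening: 0.0288
grasp_force: 34.9
```

send_rows(moves=[[[-1,3.2,0,0.13,2.2],[-1.9,6.4,0,0.26,2.2],[-2.8,9.5,0,0.39,2.2],[-3.6,12.2,0,0.524,2.2],[-3.6,12.2,0,0.524,2.2]]])

```text
t: 24.5
tool_pos: [0.5369, -0.1416, 0.1791]
ee_rot: [1.0, -0.005, 0.001, 0.001]
contact_force: [-0.2, -1.3, -0.8]
opening: 0.0288
grasp_force: 34.9
```

send_rows(moves=[[[0,0,2.5,0,2.2],[0,0,4.5,0,2.2],[0,0,4.5,0,2.2],[0,0,4.5,0,2.2]]])

```text
t: 24.9
tool_pos: [0.5362, -0.1365, 0.134]
ee_rot: [1.0, -0.0, -0.0, -0.0]
contact_force: [0.9, 0.2, 0.1]
opening: 0.0291
grasp_force: 34.9
```

```bash
python3 look.py 7
python3 - <<'E'
from h import *
go((.5355,-.137,.0955,0))
k=saved("side",7);kt=saved("top",7)
o=[cv2.resize(k.ortho((.48,-.137),.06,.11,5e-4),(400,400)),cv2.resize(kt.ortho((.48,-.137),.06,.11,5e-4),(400,400))]
cv2.imwrite("pics/h7.png",np.hstack(o))
E
```

```text
t 24.9 [ 0.5362 -0.1365  0.134  -0.0154] open 0.02907121488213169 F [0.9 0.2 0.1] 34.89865958690643
t 25.0 at [ 0.5368 -0.1372  0.135  -0.0658] q7 -1.48 open 0.0286 F [ 0.4  0.4 -1.2]
-> [ 0.536 -0.137  0.096  0.   ] [np.float64(-0.13), np.float64(-0.02), np.float64(3.95), np.float64(-0.001)]
```

View pics/h7.png

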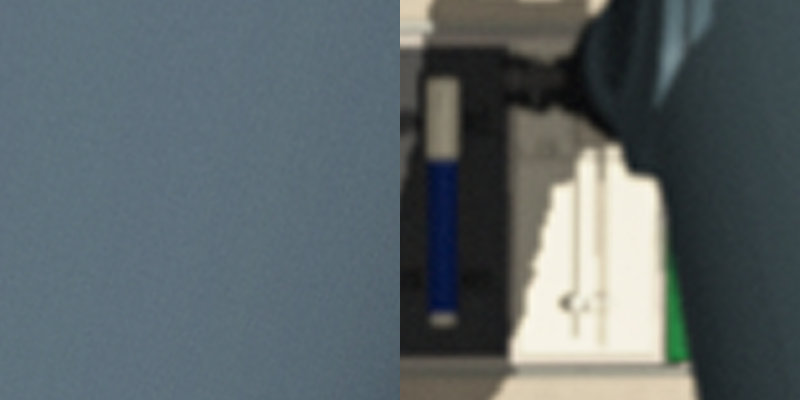

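Top view: the probe is straight at column 602, over the fork at 575–605,300. Lowering it now.

send_rows(moves=[[[-0.1,0,1.5,0,2.2],[-0.1,0,2.6,0,2.2],[-0.1,0,3.4,0,2.2],[-0.1,0,3.8,0,2.2],[-0.1,0,3.8,0,2.2]]])

```text
t: 25.5
tool_pos: [0.5351, -0.1376, 0.0959]
ee_rot: [1.0, -0.001, -0.0, -0.0]
contact_force: [-0.4, -0.6, -0.7]
opening: 0.0288
grasp_force: 34.9
```

send_rows(moves=[[[0,0,0.1,0,2.2],[0,0,0.2,0,2.2]]])

```text
t: 25.7
tool_pos: [0.5353, -0.1377, 0.0954]
ee_rot: [1.0, -0.001, 0.0, 0.0]
contact_force: [-8.2, 2.2, 26.5]
opening: 0.0286
grasp_force: 37.9
```

send_rows(moves=[[[0,0,-0.2,0,4.4],[0,0,-0.2,0,4.4],[0,0,-0.3,0,4.4],[0,0,-4,0,4.4],[0,0,-8,0,4.4]]])

```text
t: 26.2
tool_pos: [0.5339, -0.1374, 0.1735]
ee_rot: [1.0, -0.001, -0.002, -0.0]
contact_force: [1.2, -0.2, -1.0]
opening: 0.0442
grasp_force: 0.0
```

send_rows(moves=[[[0,-4,-2,0,4.4],[0,-9,-4,0,4.4],[0,-14,-6,0,4.4],[0,-19,-6,0,4.4],[0,-23,-6,0,4.4]]])

```text
t: 26.7
tool_pos: [0.5357, 0.0945, 0.2349]
ee_rot: [1.0, -0.001, 0.001, -0.0]
contact_force: [0.2, -0.4, -0.4]
opening: 0.044
grasp_force: 0.0
```

send_rows(moves=[[[0,-4,0,0,4.4],[0,-9,0,0,4.4],[0,-14,0,0,4.4],[0,-18,0,0,4.4],[0,-18,0,0,4.4]]])

```text
t: 27.2
tool_pos: [0.5338, 0.2803, 0.2339]
ee_rot: [1.0, 0.004, -0.0, -0.003]
contact_force: [-0.7, 0.1, -0.4]
opening: 0.0437
grasp_force: 0.0
```

```bash
python3 look.py 8
python3 - <<'E'
from h import *
k=saved("side",8);kt=saved("top",8)
cv2.imwrite("pics/h8.png",np.hstack([cv2.resize(q.ortho((.48,-.12),.03,.16,8e-4),(400,400),interpolation=cv2.INTER_CUBIC) for q in(k,kt)]))
for n,q in(("side",k),("top",kt)):
    h=q.P[blob(q,(.535,-.137),.045,.022,.05)&(abs(q.P[...,1]+.137)<.02)]
    print(n,h.mean(0).round(4),np.ptp(h,axis=0).round(3),np.percentile(h[:,2],[50,90]).round(4), "pink",circ(q,(.415,.065),.033),"plain",circ(q,(.535,.35),.033)[0])
E
```

```text
t 27.2 [0.5338 0.2803 0.2339 0.4148] open 0.043738022113490475 F [-0.7  0.1 -0.4] 0.0
side [ 0.5317 -0.1369  0.0319] [0.087 0.035 0.014] [0.0324 0.0346] pink (array([0.40957689, 0.06712792]), 0.030446231365203857) plain [0.53282118 0.35071248]Traceback (most recent call last):
  File "<stdin>", line 6, in <module>
  File "h.py", line 36, in circ
    u=max(u,key=len)[:,0]; (x,y),r=cv2.minEnclosingCircle(k.plane(u,z)[:,:2].astype(np.float32)); return np.array([x,y]),r
      ~~~^^^^^^^^^^^
ValueError: max() iterable argument is empty
```

View pics/h8.png

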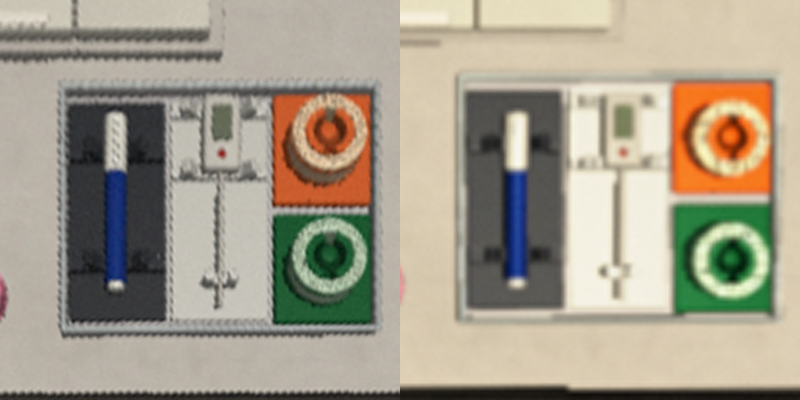

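All four items are in place: the marker in the grey rest, the head in the wide rests with the probe over the fork (side 218,280), and both rolls seated. The pink roll hasn't moved. Handing in.

```bash
python3 -c "
from plant import *
print(job_done())"
```

```text
the job is handed in; nothing more can be done
None
```

The kit is packed and handed in at about 27 s: green roll, orange roll, blue marker and thermometer all measured as seated, in the order asked. I checked that the pink roll and one of the two white rolls hadn't moved; I didn't re-measure the other white roll or the white markers, but nothing touched them.

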